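Clamp a bottle in the shaker, set its timer wheel to 6 and start it

TASK

Stand the brown dropper bottle upright on the shaker's rubber pad in front of its fixed V jaw, let go, and slide the loose jaw up until the bottle is held snugly between the jaws. Then roll the timer thumbwheel with a fingertip until the number 6 stands squarely between the two index pointers, and only then press the black start button fully down and let it come back up. Keep the bottle upright throughout and leave the other things on the counter where they are.

Things in the scene. Friction and masses are not known exactly. Their poses are not given: they have to be found in the camera images.
- dropper_bottle: Brown glass dropper bottle with a label and a black rubber bulb, the only such bottle: round body 32 mm across up to about 65 mm, narrower neck and bulb above, 102 mm tall, 70 g. It stands upright on the counter. Origin: centre of its underside, z up.
- shaker: White bottle shaker, fixed to the counter: base 150 (x) x 280 (y) x 30 mm. Origin: centre of its underside; x to its back, y to its left, z up. Left half: clamp with black rubber pad (top z 32 mm), fixed aluminium V jaw at far left (120 degree V open to -y, top z 62), sliding jaw coming from the right. Right half: control pod (top z 55) with thumbwheel at y -75 and start button at y -114, x 0.
- seat (a point): Point on the top of the shaker's rubber pad (shaker x 0, y 85, z 32 mm) where the bottle's underside centre is when the bottle touches both plates of the fixed V jaw; axes as the shaker's.
- jaw (a joint): Travel of the sliding jaw, m: 0 open, grows as it slides in shaker +y toward the V jaw; about 0.045 when it holds the seated bottle, end stop 0.062. Friction about 2 N; stays where left. Its flat face (36 mm wide, z 33 to 63 mm in the shaker frame) is at shaker y = 24 mm + travel.
- jaw_tab (a point): Centre of the top of the sliding jaw's black upright grip tab, 90 mm above the counter. The tab is 14 (shaker x) x 16 (shaker y) mm, stands 44 mm above the jaw's carriage, 45 mm behind (-y of) the jaw's face and moves with the jaw. Pinch it from above or push it.
- timer (a joint): Angle of the thumbwheel, rad: black knurled wheel, radius 30, width 22 mm, axle along shaker y at z 50 mm. White numerals 0 to 9; the one at the white index pointers (45 degrees down the front from the top) is n at n x 0.628: 6 is 3.77. Grows as the wheel's top rolls toward the front (-x), 19 mm of rim a number. No wrap past 9. Grippy rim; 1 N turns it; stays where left.
- wheel_top (a point): Topmost point of the thumbwheel's rim, in the middle of its width, 80 mm above the counter (fixed to the shaker; does not turn with the wheel). Axes as the shaker's.
- start (a joint): Travel of the start button in m: 0 up, 0.006 fully down; sprung, fully down takes 5 N; it comes back by itself.
- start_top (a point): Centre of the top of the round black start button (28 mm across) in its grey housing on the pod, right of the wheel.
- vial_orange: Bystander: orange vial with white cap, 47 mm across, 74 mm tall. Origin: centre of its underside.
- vial_clear: Bystander: small white vial, 37 mm across, 60 mm tall. Origin: centre of its underside.
- med_carton_2: Bystander: carton 50 x 50 x 76 mm standing behind. Origin: centre of its underside.
- staple_box: Bystander: small box of staples 36 x 62 x 30 mm, lying. Origin: centre of its underside.
- marker: Bystander: marker pen 135 mm long, 17 mm thick, lying at the left. Origin: centre of its underside.
- calculator: Bystander: calculator 148 x 98 x 22 mm. Origin: centre of its underside.
There are look-alikes about, which are no part of the job. What is shaped like the dropper_bottle but blue or purple is not meant.

How it is judged:
By the outcome, as a careful person would: the job done as asked, in the order asked, and still so for the second after the job is handed in, with the robot touching nothing.
It also fails if it takes over 61 s, if anything falls off the work surface, if the arm or the gripper's body presses on something with over 40 N, if the wrist force passes 120 N, or if a joint passes its speed limit or range.

ROBOT

A 6-joint arm with a two-finger parallel gripper is mounted at the origin on a cart in front of the work surface, level with it; the furniture and walls round the work are solid. World frame = base frame: x ahead of the robot, y to its left, z up, the work surface at z = 0. Lengths are in m, angles in rad, forces in N, time in s.
With the tool pointing down it reaches from about 0.3 to 0.775 m from the base axis. Payload 14.6 kg.
Tool frame: the origin (TCP) lies at the very end of the fingers, on their centre line; the grasp point (between the pads) lies 19 mm behind it; z points along the fingers, y is the line along which they close (so a half turn about z gives the same grasp; the last joint's range is limited). The gripper opens to 94 mm and grips with 3 to 60 N. Pads are 16 mm wide; open, the fingers measure 119 mm over their backs; the gripper's body (75 mm by 177 mm) begins 78 mm behind the grasp point.
Start: joints at [1.122, 0.3, 1.521, -0, 1.321, -0.067], TCP at [0.205, 0.51, 0.205] pointing down, gripper open.
Joint ranges: [-3.03, 3.03], [-0.79, 2.21], [0.23, 2.52], [-1.04, 4.18], [0, 3.07], [-2.55, 2.55]. Speed limits (rad/s): [2.22, 2.22, 2.57, 3.14, 3.14, 3.14].

INTERFACE

Orientations are given as [roll, pitch, yaw] about the fixed x, y, z axes, in that order (R = Rz(yaw) Ry(pitch) Rx(roll)).
In Python, from station import ctrl gives the robot as it stands.
- The arm moves only by the tool carry_out, never from a script. Its argument "motion" is text: rows parted by semicolons, each of 7 numbers parted by spaces: the shift along the world's x, y, z in m, then the turn, a rotation vector about the world's x, y, z in degrees, then the closure in counts, from 0 (fully open) to 255 (shut). In form: dx dy dz wx wy wz hand; .... A call has 1 to 20 rows; each row shifts and turns the commanded pose from where the row before left it; what a row does not reach is not made up. A row lasts 1/12 s, in which the tool goes at most 41.7 mm and 7.16 degrees, less where a joint would pass 70% of its speed; a pose out of reach is approached as far as the arm can. A call is refused whole if a number of a shift passes 0.0417 or a number of a turn 7.16, either way. A call with a gripper value outside its range is refused whole. The fingers move at their own pace and stop on an object; "grip_force" is the grip in N (left out, the last holds). Time passes only in rows, so rows that do not move let the fingers close. It gives the time, the measured TCP pose, the force, the opening and the grip force at its end, in the units of the state.
- ctrl.get_obs(): the state, without advancing time (a new reading comes with each control period).
- ctrl.camera(name): name is "scene" or "top" or "wrist"; returns a dict with "pixels" (480x640x3 uint8, red, green, blue), "range_z" (480x640 float32, m along the optical axis (not along the pixel's ray), 0 where there is no reading), "K" (3x3 intrinsics, pixels), "position" and "attitude" of the camera in the world. Camera axes: x right, y up, looking along -z (the intrinsics and any distortion apply to the point x, -y, -z); pixel columns grow to the right and rows downward; lengths in m; the calibration is good to about 2 mm. A picture is of the moment at which its call begins.
- ctrl.hand_in(): hands the job in; it is judged then, once.
The state is a dict: "time_s": time; "qpos": joint angles; "joint_vel": joint speeds; "tau": joint torques, N m; "ee_pos": TCP position; "eef_rot": TCP orientation; "force": force on the tool from outside, world axes, zero at the start; "moment": the same for the moment, N m; "grip_width": finger opening in m; "grip_force": force on a finger pad.
Only numpy, scipy, OpenCV 4.12 (cv2) and the standard library are available. Lean on these libraries where they do the work, as an engineer would, in place of code of your own. Each camera call takes 0.05 s, during which the arm holds its last target. There are 200 camera calls.

## Working session

There is one attempt and no reset: what is moved stays moved. The work goes in short steps, Python scripts to look and compute and a tool call to move; the robot and the scene stay as the last step left them, time stands still between calls to the robot, and variables do not carry over. Pictures are saved under pics/ and viewed, at most 13 in all, crops included, and the job is handed in when it is done.

Besides the shell and the picture viewer there is one more tool, called after "Request:" as name(argument=value, ...) on one line, values as JSON. carry_out: Moves the arm, as the interface text tells. Its arguments: {"type":"object","properties":{"motion":{"type":"string"},"grip_force":{"type":"number"}},"required":["motion"]}

```bash
mkdir -p pics; cat > h.py <<'E'
import numpy as np, cv2
from station import ctrl
from scipy.spatial.transform import Rotation as R
def rot(a):
    a=np.array(a,float)
    if a.shape==(3,3): return a
    return R.from_quat(a).as_matrix() if a.size==4 else R.from_euler('xyz',a).as_matrix()
def cloud(c):
    K=np.array(c['K']);z=c['range_z'];v,u=np.mgrid[:480,:640]
    p=np.stack([(u-K[0,2])/K[0,0]*z,-(v-K[1,2])/K[1,1]*z,-z],-1)
    return p@rot(c['attitude']).T+np.array(c['position'])
def ray(c,u,v,h):
    K=np.array(c['K']);d=rot(c['attitude'])@np.array([(u-K[0,2])/K[0,0],-(v-K[1,2])/K[1,1],-1]);o=np.array(c['position'])
    return o+d*(h-o[2])/d[2]
def save(n,im): cv2.imwrite('pics/'+n+'.png',im[...,::-1])
E
python3 - <<'E'
from h import *
for n in ['top','scene']:
    c=ctrl.camera(n); save(n+'0',c['pixels']); print(n,c['position'],c['attitude'],c['K'],[k for k in c])
    np.savez(n+'0.npz',**{k:c[k] for k in ['pixels','range_z','K','position','attitude']})
print(ctrl.get_obs())
E
```

```text
top [ 0.45090828 -0.01522661  1.22071357] [ 0.05968737  0.01413413 -1.58756681] [[441.41854895   0.         323.65882095]
 [  0.         441.41854895 238.72326672]
 [  0.           0.           1.        ]] ['pixels', 'range_z', 'K', 'position', 'attitude']
scene [-0.20555741  0.93122393  0.61521556] [ 1.15194009 -0.02457996 -2.46003122] [[553.31805024   0.         315.25923269]
 [  0.         553.31805024 241.22277216]
 [  0.           0.           1.        ]] ['pixels', 'range_z', 'K', 'position', 'attitude']
{'time_s': 0.1, 'qpos': array([ 1.12240916e+00,  3.00408733e-01,  1.52151825e+00, -1.76589778e-05,
        1.32071056e+00, -6.66313146e-02]), 'joint_vel': array([ 0.0016242 , -0.00316847, -0.00412624, -0.00105017, -0.00196323,
        0.00082331]), 'tau': array([ 1.91318293e-03, -5.32642829e+01, -3.53284013e+01,  7.09969271e-02,
        2.35127733e-02, -6.40912049e-05]), 'ee_pos': array([0.20482199, 0.51018156, 0.20494712]), 'eef_rot': array([-3.14054895e+00, -5.25032510e-05,  2.75984115e+00]), 'force': array([-0.83156408,  0.16043766, -0.06125615]), 'moment': array([-0.03277514,  0.06887673, -0.0128268 ]), 'grip_force': 0.0, 'grip_width': 0.09432891377991734}
```

View pics/top0.png

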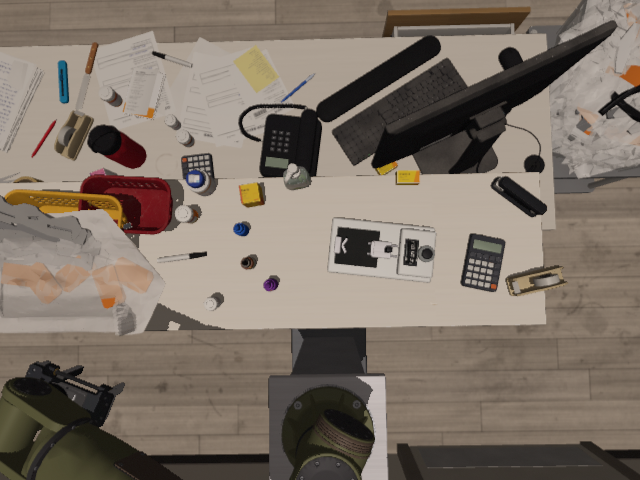

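View pics/scene0.png

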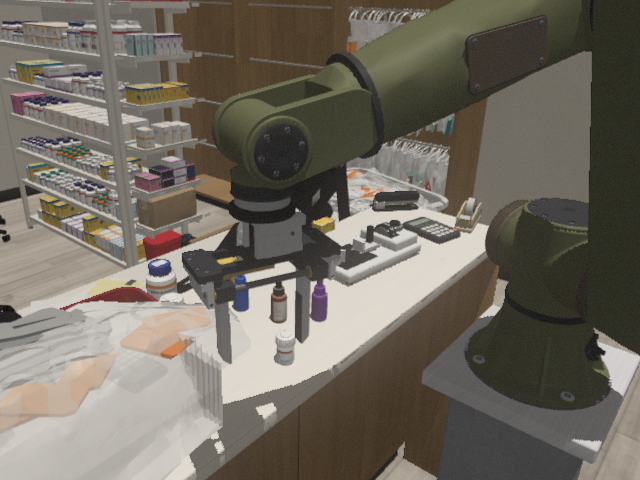

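The top view shows the candidates: brown bottle at about (249,262), blue at (241,229) and purple at (270,284). The orange vial, with a white cap, is at (187,213), and the white vial is at (211,301). I choose the brown one. The shaker has corners near (332,218), (437,228), (433,281) and (328,272). Next are a close crop and measurements.

```bash
python3 - <<'E'
from h import *
c=dict(np.load('top0.npz')); s=dict(np.load('scene0.npz'))
im=c['pixels']; P=cloud(c); z=P[...,2]
a=cv2.resize(im[200:310,220:450],None,fx=3.4,fy=3.4,interpolation=cv2.INTER_CUBIC)
b=cv2.resize(s['pixels'][260:340,225:345],None,fx=2.5,fy=2.5,interpolation=cv2.INTER_CUBIC)
o=np.zeros((374+200,782,3),np.uint8);o[:374]=a[:374,:782];o[374:574,:300]=b[:200];save('crop1',o)
# bottles: depth above counter
print('counter z',np.median(z[290:310,300:450]))
for n,(u,v) in dict(brown=(249,262),blue=(241,229),purple=(270,284)).items():
    w=P[v-16:v+16,u-16:u+16].reshape(-1,3); t=w[w[:,2]>.03]; hi=w[w[:,2]>.075]
    print(n,len(t),t.mean(0).round(4),len(hi),hi.mean(0).round(4),t[:,2].max())
Ps=cloud(s)
w=Ps[285:322,268:290].reshape(-1,3);t=w[(w[:,2]>.01)&(w[:,2]<.06)&(abs(w[:,0]-.44)<.1)];print('scene brown',len(t),np.median(t,0),t.min(0),t.max(0))
# shaker
m=((z>.015)&(z<.11)).astype(np.uint8);m[:, :318]=0;m[:,445:]=0;m[:205]=0;m[295:]=0
ct=max(cv2.findContours(m,0,2)[0],key=cv2.contourArea)
q=P[m>0][:,:2].astype(np.float32)
r=cv2.minAreaRect(q);print(r)
m2=(z>.02)&(z<.04)&(m>0)
yaw=None
for lo,hi in [(.045,.06),(.06,.074),(.076,.1)]:
    k=((z>lo)&(z<hi)&(m>0)).astype(np.uint8);n,l,st,ce=cv2.connectedComponentsWithStats(k)
    for i in range(1,n):
        if st[i,4]>6: print(lo,hi,st[i],ce[i].round(1),P[l==i].mean(0).round(4))
E
```

```text
counter z 0.0010894212080686527
brown 143 [0.4612 0.1987 0.0766] 51 [0.4614 0.1992 0.1091] 1.2207135746824986
blue 151 [0.5469 0.212  0.1066] 54 [0.5424 0.2003 0.1924] 1.2207135746824986
purple 149 [0.4051 0.1382 0.0996] 58 [0.4063 0.133  0.1642] 1.2207135746824986
scene brown 370 [0.45114245 0.21656053 0.0375402 ] [0.44253101 0.19232739 0.01006641] [0.47722067 0.22480182 0.05997504]
((0.49164360761642456, -0.1530405879020691), (0.27942466735839844, 0.15024040639400482), 83.0163345336914)
0.045 0.06 [ 397  228   39   50 1124] [415.4 252.7] [ 0.4797 -0.2408  0.0556]
0.045 0.06 [334 236   8  17  75] [337.2 243.6] [ 0.5072 -0.0355  0.0573]
0.045 0.06 [373 241  19  17 210] [381.2 248.9] [ 0.4916 -0.1521  0.0479]
0.06 0.074 [335 239   4   3   7] [336.6 239.9] [ 0.5169 -0.0339  0.0605]
0.06 0.074 [341 238   6  15  34] [343.5 244.9] [ 0.5032 -0.0518  0.0633]
0.06 0.074 [370 241   4  14  37] [371.8 247.7] [ 0.4945 -0.1256  0.0641]
0.06 0.074 [404 240  31  24 266] [418.3 252.9] [ 0.4788 -0.2457  0.0681]
0.06 0.074 [334 247   5   6  13] [336.5 248.7] [ 0.4936 -0.0332  0.0615]
0.076 0.1 [408 244  10  17 116] [412.1 251.3] [ 0.4828 -0.2277  0.0798]
0.076 0.1 [385 247   8   5  33] [388.4 249. ] [ 0.4895 -0.1655  0.0897]
0.076 0.1 [422 248  11  11  68] [427. 253.] [ 0.4779 -0.266   0.0786]
```

View pics/crop1.png

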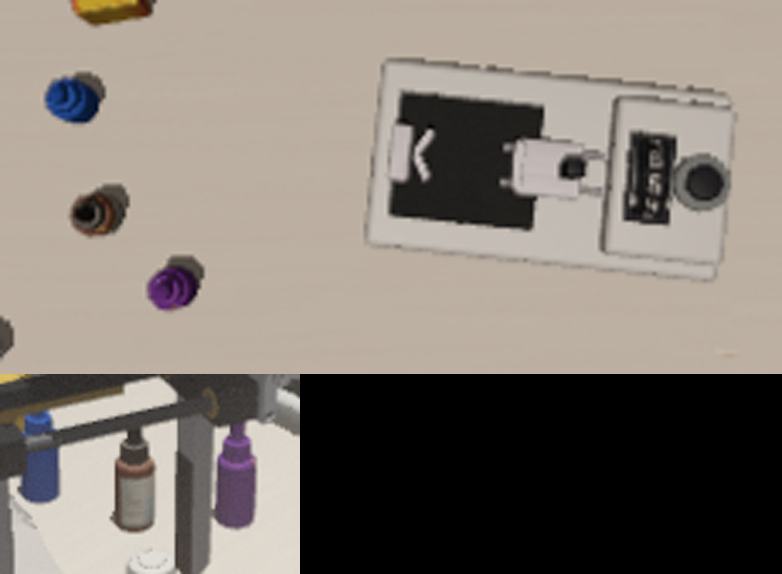

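The crop confirms it: the bottle at crop (97,213), top-view pixel (249,262), is brown with a pale label, a black collar and a bulb. The blue and purple bottles are its look-alikes. Estimates are bottle at (0.461, 0.204), shaker yaw at −7°, and seat at (0.502, −0.069).

Request:
carry_out(motion=".016 -.0191 0 0 0 -4.7 100;.016 -.0191 0 0 0 -4.7 100;.016 -.0191 0 0 0 -4.7 100;.016 -.0191 0 0 0 -4.7 100;.016 -.0191 0 0 0 -4.7 100;.016 -.0191 0 0 0 -4.7 100;.016 -.0191 0 0 0 -4.7 100;.016 -.0191 0 0 0 -4.7 100;.016 -.0191 0 0 0 -4.7 100;.016 -.0191 0 0 0 -4.7 100;.016 -.0191 0 0 0 -4.7 100;.016 -.0191 0 0 0 -4.7 100;.016 -.0191 0 0 0 -4.7 100;.016 -.0191 0 0 0 -4.7 100;.016 -.0191 0 0 0 -4.7 100;.016 -.0191 0 0 0 -4.7 100;0 0 0 0 0 0 100;0 0 0 0 0 0 100", grip_force=15)

```text
time_s: 1.6
ee_pos: [0.4611, 0.2041, 0.2051]
eef_rot: [-3.141, 0.0, 1.446]
force: [1.2, 0.7, 0.1]
grip_width: 0.0568
grip_force: 0.0
```

```bash
python3 - <<'E'
from h import *
c=ctrl.camera('wrist'); save('wrist1',c['pixels']); P=cloud(c); r=c['range_z']>0.03
np.savez('w1.npz',**{k:c[k] for k in ['pixels','range_z','K','position','attitude']})
print(c['position'])
near=r&(np.hypot(P[...,0]-.461,P[...,1]-.204)<.04)
for lo,hi in [(.01,.03),(.03,.06),(.06,.075),(.09,.12)]:
    q=P[near&(P[...,2]>lo)&(P[...,2]<hi)]
    if len(q): print(lo,len(q),q.mean(0).round(4),q.min(0).round(4),q.max(0).round(4), cv2.minEnclosingCircle(q[:,:2].astype(np.float32)))
E
```

```text
[0.47127357 0.27858061 0.38445385]
0.01 91 [0.4638 0.2184 0.0199] [0.4467 0.2052 0.0101] [0.4782 0.2219 0.0293] ((0.462431401014328, 0.20934070646762848), 0.01638476736843586)
0.03 334 [0.4623 0.2137 0.0516] [0.4443 0.1892 0.0301] [0.4778 0.2219 0.06  ] ((0.4610675573348999, 0.2051716446876526), 0.016980618238449097)
0.06 308 [0.4618 0.2114 0.0637] [0.4461 0.1904 0.06  ] [0.4762 0.2205 0.075 ] ((0.4608798027038574, 0.20539867877960205), 0.016098398715257645)
0.09 213 [0.4615 0.2062 0.0977] [0.4551 0.199  0.0907] [0.4678 0.2116 0.1024] ((0.46146243810653687, 0.20489992201328278), 0.0065074278973042965)
```

View pics/wrist1.png

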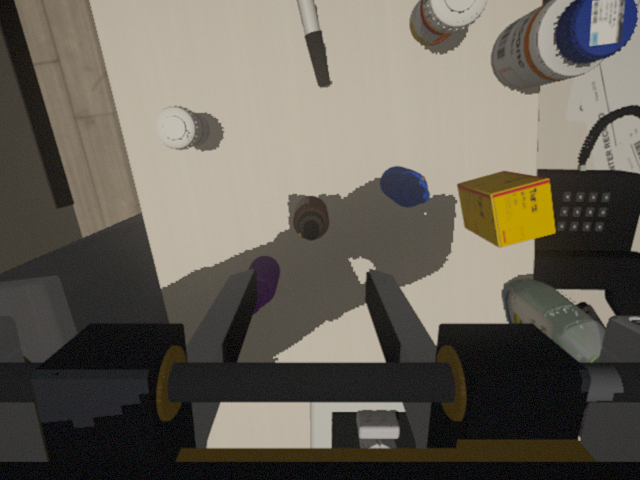

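The wrist view shows the brown bottle at (310,218), midway between the fingers, with purple at (263,283) and blue at (405,187) outside the finger paths. The bottle's axis is at (0.461, 0.205). Next: descend and grip.

Request:
carry_out(motion="0 .001 -.02 0 0 0 100;0 0 -.02 0 0 0 100;0 0 -.02 0 0 0 100;0 0 -.02 0 0 0 100;0 0 -.02 0 0 0 100;0 0 -.02 0 0 0 100;0 0 -.02 0 0 0 100;0 0 -.016 0 0 0 100;0 0 -.01 0 0 0 100;0 0 -.005 0 0 0 100;0 0 0 0 0 0 100;0 0 0 0 0 0 255;0 0 0 0 0 0 255;0 0 0 0 0 0 255;0 0 0 0 0 0 255;0 0 0 0 0 0 255;0 0 0 0 0 0 255;0 0 0 0 0 0 255", grip_force=15)

```text
time_s: 3.15
ee_pos: [0.4612, 0.2059, 0.035]
eef_rot: [3.141, -0.0, 1.447]
force: [-2.2, -1.3, 6.5]
grip_width: 0.0317
grip_force: 15.0
```

Request:
carry_out(motion="0 0 .01 0 0 0 255;0 0 .02 0 0 0 255;0 0 .02 0 0 0 255;0 0 .02 0 0 0 255;0 0 .02 0 0 0 255;.002 -.01 .01 0 0 0 255;.003 -.02 0 0 0 0 255;.003 -.02 0 0 0 0 255;.003 -.02 0 0 0 0 255;.003 -.025 0 0 0 0 255;.003 -.025 0 0 0 0 255;.003 -.025 0 0 0 0 255;.003 -.025 0 0 0 0 255;.003 -.025 0 0 0 0 255;.003 -.025 0 0 0 0 255;.003 -.02 0 0 0 0 255;.003 -.02 0 0 0 0 255;.003 -.015 0 0 0 0 255;.002 -.0045 0 0 0 0 255;0 0 0 0 0 0 255")

```text
time_s: 4.82
ee_pos: [0.5008, -0.0748, 0.1343]
eef_rot: [-3.141, -0.0, 1.446]
force: [-0.1, -0.1, -0.7]
grip_width: 0.0318
grip_force: 15.0
```

```bash
python3 - <<'E'
from h import *
c=ctrl.camera('wrist'); save('wrist2',c['pixels']);P=cloud(c);im=c['pixels']
s=ctrl.camera('scene'); save('scene2',s['pixels'])
o=ctrl.get_obs();print(o['ee_pos'],o['eef_rot'],o['force'],o['grip_width'])
E
```

```text
[ 0.5006441  -0.0733728   0.13429054] [-3.14110630e+00 -1.54179631e-04  1.44722463e+00] [-0.28835235  0.63629091 -0.86733897] 0.031496321171846406
```

View pics/wrist2.png

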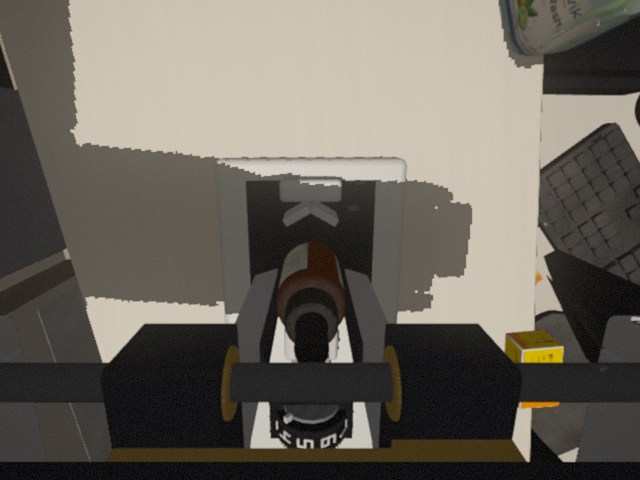

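The wrist view shows the bottle held upright between the fingers around (312,290). The V notch is at (311,212), in line with the bottle. I'll check the V against the shaker frame once before lowering.

```bash
python3 - <<'E'
from h import *
c=ctrl.camera('wrist');P=cloud(c)
a=np.radians(-7);C=np.array([.4916,-.153]);X=np.array([np.cos(a),np.sin(a)]);Y=np.array([-np.sin(a),np.cos(a)])
x=(P[...,:2]-C)@X;y=(P[...,:2]-C)@Y
z=P[...,2]
m=(c['range_z']>.05)&(z>.054)&(z<.07)&(abs(x)<.04)&(y>.07)&(y<.14)
for lo in np.arange(-.024,.024,.004):
    k=m&(x>=lo)&(x<lo+.004)
    if k.sum(): print('%.3f n%d ymin %.4f ymax %.4f z %.4f'%(lo+.002,k.sum(),y[k].min(),y[k].max(),np.median(z[k])))
b=(c['range_z']>.05)&(z>.026)&(z<.036)&(y>.09)&(y<.16)&(abs(x)<.1)
print('base x',x[b].min(),x[b].max(),'y',y[b].max())
E
```

```text
-0.022 n60 ymin 0.0983 ymax 0.1259 z 0.0574
-0.018 n186 ymin 0.0940 ymax 0.1264 z 0.0584
-0.014 n176 ymin 0.0947 ymax 0.1264 z 0.0584
-0.010 n196 ymin 0.0978 ymax 0.1263 z 0.0585
-0.006 n207 ymin 0.0987 ymax 0.1263 z 0.0584
-0.002 n164 ymin 0.1018 ymax 0.1264 z 0.0584
0.002 n186 ymin 0.1012 ymax 0.1263 z 0.0584
0.006 n205 ymin 0.0991 ymax 0.1263 z 0.0586
0.010 n198 ymin 0.0962 ymax 0.1264 z 0.0584
0.014 n176 ymin 0.0945 ymax 0.1263 z 0.0585
0.018 n175 ymin 0.0937 ymax 0.1263 z 0.0583
0.022 n35 ymin 0.1114 ymax 0.1250 z 0.0567
base x -0.0747217845741232 0.07377990394732394 y 0.13921708527813015
```

Request:
carry_out(motion="0 .001 -.01 0 0 0 255;0 0 -.015 0 0 0 255;0 0 -.015 0 0 0 255;0 0 -.012 0 0 0 255;0 0 -.007 0 0 0 255;0 0 -.004 0 0 0 255;0 0 -.002 0 0 0 255;0 0 -.001 0 0 0 255;0 0 0 0 0 0 255;0 0 0 0 0 0 255")

```text
time_s: 5.8
ee_pos: [0.5012, -0.0727, 0.0689]
eef_rot: [3.141, 0.0, 1.447]
force: [0.6, 0.2, -1.1]
grip_width: 0.0318
grip_force: 15.0
```

Request:
carry_out(motion="0 0 -.001 0 0 0 255;0 0 -.0005 0 0 0 255;0 0 -.0005 0 0 0 255;0 0 0 0 0 0 255;0 0 0 0 0 0 255")

```text
time_s: 6.22
ee_pos: [0.5011, -0.0728, 0.067]
eef_rot: [3.141, 0.0, 1.447]
force: [-2.8, 0.4, 4.7]
grip_width: 0.0315
grip_force: 15.0
```

Request:
carry_out(motion="0 0 0 0 0 0 200;0 0 0 0 0 0 160;0 0 0 0 0 0 110;0 0 0 0 0 0 110;0 0 0 0 0 0 110;0 0 .01 0 0 0 110;0 0 .02 0 0 0 110;0 0 .025 0 0 0 110;0 0 .025 0 0 0 110;0 0 .025 0 0 0 110;0 0 .015 0 0 0 110;-.001 -.01 0 0 0 0 110;-.0025 -.02 0 0 0 0 110;-.0025 -.02 0 0 0 0 110;-.0025 -.02 0 0 0 0 110;-.0015 -.01 0 0 0 0 110;-.001 -.01 0 0 0 0 110;0 0 0 0 0 0 110")

```text
time_s: 7.72
ee_pos: [0.4896, -0.164, 0.186]
eef_rot: [-3.141, -0.0, 1.446]
force: [0.4, 0.3, -0.4]
grip_width: 0.0534
grip_force: 0.0
```

```bash
cat >> h.py <<'E'
_a=np.radians(-7);C=np.array([.4916,-.153]);X=np.array([np.cos(_a),np.sin(_a)]);Y=np.array([-np.sin(_a),np.cos(_a)])
def sh(P): return (P[...,:2]-C)@X,(P[...,:2]-C)@Y,P[...,2]
E
python3 - <<'E'
from h import *
c=ctrl.camera('wrist');save('wrist3',c['pixels']);x,y,z=sh(cloud(c));r=c['range_z']>.05
def st(n,m):
    if m.sum(): print(n,m.sum(),'x',np.percentile(x[m],[2,50,98]).round(4),'y',np.percentile(y[m],[2,50,98]).round(4),'z',np.median(z[m]).round(4))
b=r&(abs(x)<.03)
st('bulb',b&(z>.11)&(z<.14)&(y>.05)&(y<.11)); st('body',b&(z>.06)&(z<.095)&(y>.055)&(y<.11))
st('tab',b&(z>.08)&(z<.094)&(y>-.04)&(y<.03)); st('jaw',b&(z>.055)&(z<.07)&(y>0)&(y<.06))
t=ctrl.camera('top');save('top3',t['pixels']);x,y,z=sh(cloud(t));r=t['range_z']>.05;b=r&(abs(x)<.03)
st('bulb',b&(z>.11)&(z<.14)&(y>.05)&(y<.11));st('tab',b&(z>.08)&(z<.094)&(y>-.04)&(y<.03))
o=ctrl.get_obs()['ee_pos'];print(o,sh(o))
s=ctrl.camera('scene')
im=np.hstack([cv2.resize(s['pixels'][170:310,300:440],(400,400)),cv2.resize(c['pixels'],(400,300))[:0].reshape(0,400,3) if 0 else cv2.resize(c['pixels'][120:460,150:490],(400,400))]);save('chk3',im)
E
```

```text
bulb 424 x [-0.0068 -0.0003  0.0065] y [0.0732 0.0792 0.0861] z 0.1298
body 1189 x [-0.0169 -0.0004  0.0162] y [0.0648 0.0906 0.1061] z 0.0909
tab 366 x [-0.0071 -0.      0.0063] y [-0.0211 -0.0126 -0.0062] z 0.0897
jaw 428 x [-0.0177 -0.0007  0.0165] y [0.0234 0.0275 0.0307] z 0.063
bulb 43 x [-0.0095  0.0001  0.0086] y [0.0722 0.081  0.0897] z 0.1262
[ 0.48985338 -0.1625149   0.18619495] (np.float64(-0.0005740271967875704), np.float64(-0.009656836839870286), array(0.18619495))
```

View pics/chk3.png

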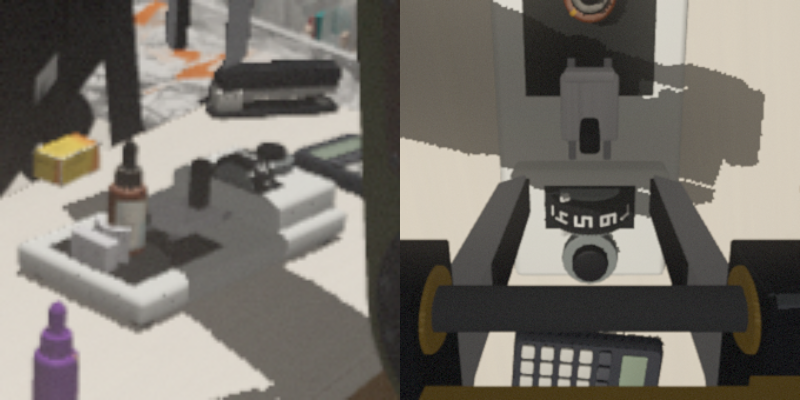

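The bottle stands upright on the pad at shaker (0, 0.080), seen on the left at (128,200). The tab is at shaker (0, −0.013), right image (588,135), so jaw travel is about 7 mm. The wheel numerals 4, 5, 6, 7 run along (560–630,215). Next: pinch the tab.

Request:
carry_out(motion="0 -.002 -.01 0 0 0 110;0 0 -.02 0 0 0 110;0 0 -.02 0 0 0 110;0 0 -.02 0 0 0 110;0 0 -.02 0 0 0 110;0 0 -.02 0 0 0 110;0 0 -.012 0 0 0 110;0 0 -.006 0 0 0 110;0 0 0 0 0 0 110;0 0 0 0 0 0 255;0 0 0 0 0 0 255;0 0 0 0 0 0 255;0 0 0 0 0 0 255;0 0 0 0 0 0 255;0 0 0 0 0 0 255;0 0 0 0 0 0 255;0 0 0 0 0 0 255", grip_force=20)

```text
time_s: 9.28
ee_pos: [0.4894, -0.1647, 0.0586]
eef_rot: [-3.14, -0.0, 1.447]
force: [-4.9, 0.0, 5.2]
grip_width: 0.0137
grip_force: 20.0
```

Request:
carry_out(motion=".0002 .0015 0 0 0 0 255;.0004 .003 0 0 0 0 255;.0004 .003 0 0 0 0 255;.0004 .003 0 0 0 0 255;.0004 .003 0 0 0 0 255;.0004 .003 0 0 0 0 255;.0003 .003 0 0 0 0 255;.0004 .003 0 0 0 0 255;.0004 .003 0 0 0 0 255;.0003 .003 0 0 0 0 255;.0002 .0015 0 0 0 0 255;.0001 .001 0 0 0 0 255;.0001 .001 0 0 0 0 255;.0001 .001 0 0 0 0 255;.0001 .001 0 0 0 0 255;0 0 0 0 0 0 255;0 0 0 0 0 0 255")

```text
time_s: 10.7
ee_pos: [0.4936, -0.1308, 0.0586]
eef_rot: [-3.14, 0.0, 1.447]
force: [-6.4, 0.0, 6.1]
grip_width: 0.0139
grip_force: 20.0
```

Request:
carry_out(motion=".0001 .001 0 0 0 0 255;.0001 .001 0 0 0 0 255;.0001 .0005 0 0 0 0 255;.0001 .0005 0 0 0 0 255;0 0 0 0 0 0 255;0 0 0 0 0 0 255")

```text
time_s: 11.2
ee_pos: [0.4939, -0.1279, 0.0586]
eef_rot: [-3.14, 0.0, 1.447]
force: [-6.4, -1.4, 6.0]
grip_width: 0.0139
grip_force: 20.0
```

```bash
python3 - <<'E'
from h import *
c=ctrl.camera('wrist');x,y,z=sh(cloud(c));r=c['range_z']>.05
def st(n,m):
    if m.sum(): print(n,m.sum(),'x',np.percentile(x[m],[2,50,98]).round(4),'y',np.percentile(y[m],[2,50,98]).round(4),'z',np.median(z[m]).round(4))
b=r&(abs(x)<.03)
st('bulb',b&(z>.11)&(z<.14)&(y>.05)&(y<.11)); st('body',b&(z>.065)&(z<.095)&(y>.055)&(y<.11))
o=ctrl.get_obs();print(o['ee_pos'],o['force'],sh(o['ee_pos']));save('w4',c['pixels'])
E
```

```text
bulb 1667 x [-0.0059  0.0004  0.0065] y [0.0789 0.0856 0.0909] z 0.1298
body 1921 x [-0.0151 -0.0003  0.0157] y [0.0691 0.0907 0.0998] z 0.0921
[ 0.4939157  -0.12786582  0.05862562] [-6.39896809 -1.50528745  5.51992295] (np.float64(-0.0007646431688151217), np.float64(0.025229044098551007), array(0.05862562))
```

Request:
carry_out(motion=".0001 .0005 0 0 0 0 255;0 .0005 0 0 0 0 255;0 0 0 0 0 0 255;0 0 0 0 0 0 255")

```text
time_s: 11.58
ee_pos: [0.494, -0.1274, 0.0586]
eef_rot: [-3.14, 0.001, 1.447]
force: [-7.0, -5.9, 5.1]
grip_width: 0.0142
grip_force: 20.0
```

Request:
carry_out(motion=".0001 .0005 0 0 0 0 255;0 .0005 0 0 0 0 255;0 0 0 0 0 0 255;0 0 0 0 0 0 255")

```text
time_s: 11.92
ee_pos: [0.494, -0.1272, 0.0587]
eef_rot: [-3.14, 0.002, 1.447]
force: [-8.2, -12.5, 4.1]
grip_width: 0.0139
grip_force: 20.0
```

Request:
carry_out(motion="0 0 0 0 0 0 220;0 0 0 0 0 0 170;0 0 0 0 0 0 140;0 0 0 0 0 0 120;0 0 0 0 0 0 120;0 0 .01 0 0 0 120;0 0 .02 0 0 0 120;0 0 .025 0 0 0 120;0 0 .025 0 0 0 120;0 0 .025 0 0 0 120;-.001 -.01 .02 0 0 0 120;-.002 -.02 .01 0 0 0 120;-.002 -.02 0 0 0 0 120;-.002 -.02 0 0 0 0 255;0 .02 .01 0 0 0 255;0 0 0 0 0 0 255;0 0 0 0 0 0 255")

```text
time_s: 13.33
ee_pos: [0.4879, -0.1754, 0.2043]
eef_rot: [3.14, 0.0, 1.448]
force: [-0.0, 0.2, -0.2]
grip_width: 0.0264
grip_force: 0.0
```

```bash
python3 - <<'E'
from h import *
c=ctrl.camera('wrist');save('w5',c['pixels']);x,y,z=sh(cloud(c));r=c['range_z']>.05
def st(n,m):
    if m.sum(): print(n,m.sum(),'x',np.percentile(x[m],[2,50,98]).round(4),'y',np.percentile(y[m],[2,50,98]).round(4),'z',np.median(z[m]).round(4))
b=r&(abs(x)<.03)
st('bulb',b&(z>.11)&(z<.14)&(y>.05)&(y<.11)); st('tab',b&(z>.08)&(z<.094)&(y>-.02)&(y<.06)); st('jaw',b&(z>.055)&(z<.07)&(y>.05)&(y<.08))
o=ctrl.get_obs();print(o['ee_pos'],o['force'],sh(o['ee_pos']))
save('wh5',np.vstack([cv2.resize(c['pixels'][100:480,160:480],(400,475)).transpose(0,1,2)]))
t=ctrl.camera('top');s=ctrl.camera('scene')
a=cv2.resize(t['pixels'][215:290,320:440],(380,238),interpolation=2);d=cv2.resize(s['pixels'][200:280,320:440],(380,237),interpolation=2)
save('chk5',np.hstack([cv2.resize(c['pixels'][100:480,160:480],(400,475)),np.vstack([a,d])]))
E
```

```text
bulb 420 x [-0.0062 -0.      0.0065] y [0.0777 0.083  0.0902] z 0.1294
tab 352 x [-0.0072 -0.0008  0.0064] y [0.0152 0.0235 0.0311] z 0.0897
jaw 444 x [-0.0177 -0.0008  0.0161] y [0.0601 0.064  0.0706] z 0.0631
[ 0.4878188  -0.17557088  0.20384263] [ 0.09302766 -0.23018384  0.28110724] (np.float64(-0.0010023141113919016), np.float64(-0.022863451430492468), array(0.20384263))
```

View pics/chk5.png

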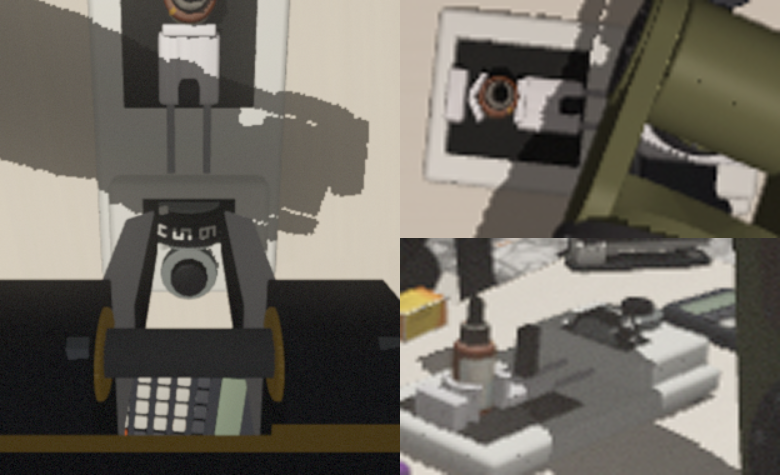

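The bottle is upright and clamped: tab at y 0.0235, so travel is about 44.5 mm, and the jaws touch it in the top crop at (497,95). The wheel is at left (190,228). Next I move the hand toward the front to read the wheel.

Request:
carry_out(motion="-.0155 -.003 0 0 0 0 255;-.0155 -.003 0 0 0 0 255;-.0155 -.003 0 0 0 0 255;-.0155 -.003 0 0 0 0 255;-.0155 -.003 -.015 0 0 0 255;-.0155 -.004 -.015 0 0 0 255;0 0 -.02 0 0 0 255;0 0 -.02 0 0 0 255;0 0 0 0 0 0 255;0 0 0 0 0 0 255")

```text
time_s: 14.32
ee_pos: [0.3945, -0.1946, 0.1333]
eef_rot: [-3.14, -0.001, 1.447]
force: [1.3, -0.0, 0.7]
grip_width: 0.0006
grip_force: 0.0
```

```bash
python3 - <<'E'
from h import *
c=ctrl.camera('wrist');save('w6',c['pixels'])
np.savez('w6.npz',**{k:c[k] for k in ['pixels','range_z','K','position','attitude']})
K=c['K'];Rm=rot(c['attitude'])
def proj(p):
    q=Rm.T@(np.array(p)-c['position']);return K[0,2]-q[0]/q[2]*K[0,0],K[1,2]+q[1]/q[2]*K[1,1]
def W(x,y,z): return np.r_[C+x*X+y*Y,z]
u0,v0=proj(W(0,-.075,.08));print(u0,v0)
h=55;u,v=int(u0),int(v0)
k=c['pixels'][max(v-h,0):v+h,max(u-h-20,0):u+h+20].copy()
save('wh6',cv2.resize(k,None,fx=5,fy=5,interpolation=2))
print(c['position'],proj(W(-.0212,-.075,.0712)),k.shape)
o=ctrl.get_obs();print(o['ee_pos'],o['grip_width'])
E
```

```text
443.8804472638186 285.38982333604093
[ 0.40467763 -0.12033953  0.31277545] (np.float64(409.46761707307957), np.float64(280.5733736291913)) (110, 150, 3)
[ 0.39501411 -0.19486215  0.13414564] 0.00040884431702360556
```

View pics/wh6.png

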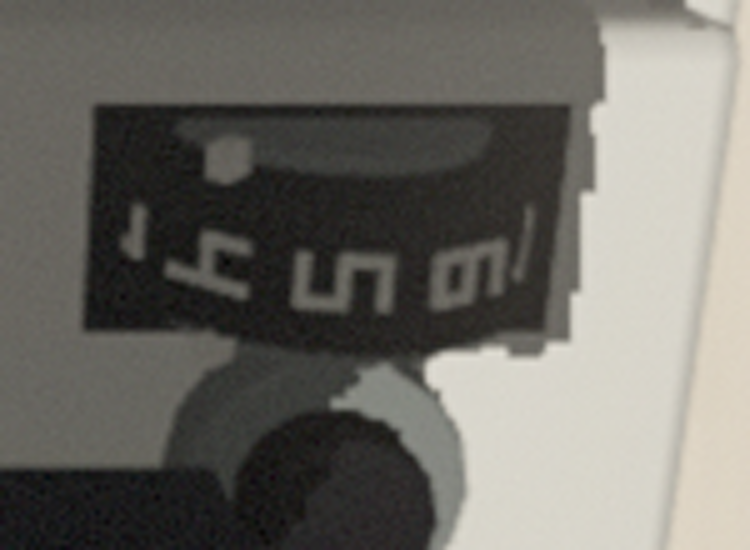

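The crop shows 4 at (208,265), 5 at (343,283) and 6 at (470,275), with a pale pointer at (228,160). The wheel stands near 4 at the index. I'll get the angles by ray–cylinder intersection.

```bash
cat >> h.py <<'E'
def rim(c,u,v,r=.03):
    K=np.array(c['K']);d=rot(c['attitude'])@np.array([(u-K[0,2])/K[0,0],-(v-K[1,2])/K[1,1],-1]);o=np.array(c['position'])
    ox,oz=(o[:2]-C)@X,o[2]-.05;dx,dz=d[:2]@X,d[2]
    t=min(np.roots([dx*dx+dz*dz,2*(ox*dx+oz*dz),ox*ox+oz*oz-r*r]).real)
    p=o+t*d;x,y,z=sh(p);return np.degrees(np.arctan2(-x,z-.05)),y
def wheel(c,box):
    # white blobs: angle of each from top toward the front
    u0,v0,u1,v1=box;g=cv2.cvtColor(c['pixels'],cv2.COLOR_RGB2GRAY)[v0:v1,u0:u1]
    big=cv2.resize(g,None,fx=4,fy=4,interpolation=2)
    n,l,s,ce=cv2.connectedComponentsWithStats((big>75).astype(np.uint8))
    for i in range(1,n):
        if 40<s[i,4]<4000:
            bx=u0+(s[i,0]+s[i,2]/2)/4-.375,v0+(s[i,1]+s[i,3]/2)/4-.375
            print(np.round(bx,1),s[i,2:],'angle %.1f y %.4f'%rim(c,*bx))
E
python3 - <<'E'
from h import *
c=dict(np.load('w6.npz'));wheel(c,(388,252,480,294))
x,y,z=sh(cloud(c));print('pointer',x[260:265,411:416].mean(),y[262,413],z[260:265,411:416].mean(), 'top',z[282,440])
E
```

```text
[413.5 261.6] [  37   38 1137] angle 41.2 y -0.0604
[394.5 276.1] [ 17  42 423] angle 74.0 y -0.0766
[472.2 278.5] [ 17  59 355] angle -57.3 y -0.0754
[478.1 283.5] [ 12  81 564] angle -64.0 y -0.0798
[409.2 282.8] [  67   53 1279] angle 45.1 y -0.0767
[461.4 284.5] [  62   57 2016] angle -26.1 y -0.0756
[436.4 286.1] [  82   48 2021] angle 9.4 y -0.0757
pointer -0.019683129480779712 -0.06104128930245646 0.0711999595777095 top 0.08037181014018308
```

Angles are 4 at +45° (at the pointers), 5 at +9.4° and 6 at −26°, so the wheel must turn +71.5°, about 37.5 mm of rim. I'll do that in two strokes with the closed fingertips on top.

Request:
carry_out(motion=".012 -.0043 0 0 0 0 255;.012 -.0043 0 0 0 0 255;.012 -.0043 0 0 0 0 255;.012 -.0043 0 0 0 0 255;.0123 -.0043 0 0 0 0 255;.0123 -.0043 0 0 0 0 255;.0123 -.0043 0 0 0 0 255;.0123 -.0042 0 0 0 0 255;0 0 -.015 0 0 0 255;0 0 -.015 0 0 0 255;0 0 -.01 0 0 0 255;0 0 -.006 0 0 0 255;0 0 0 0 0 0 255;0 0 0 0 0 0 255")

```text
time_s: 15.53
ee_pos: [0.4922, -0.2291, 0.0881]
eef_rot: [3.141, 0.0, 1.447]
force: [0.1, -0.3, 0.6]
grip_width: 0.0004
grip_force: 0.0
```

Request:
carry_out(motion="0 0 -.004 0 0 0 255;0 0 -.002 0 0 0 255;0 0 -.001 0 0 0 255;0 0 -.001 0 0 0 255;0 0 -.0005 0 0 0 255;0 0 0 0 0 0 255")

```text
time_s: 16.03
ee_pos: [0.492, -0.2291, 0.0791]
eef_rot: [3.141, 0.0, 1.447]
force: [-0.2, 0.5, 1.3]
grip_width: 0.0002
grip_force: 0.6
```

Request:
carry_out(motion="0 0 -.0005 0 0 0 255;0 0 -.0005 0 0 0 255;0 0 0 0 0 0 255")

```text
time_s: 16.28
ee_pos: [0.4926, -0.2292, 0.0787]
eef_rot: [3.14, 0.0, 1.447]
force: [2.5, 0.1, 6.3]
grip_width: 0.0004
grip_force: 3.1
```

Request:
carry_out(motion="-.0019 .0002 0 0 0 0 255;-.0019 .0002 0 0 0 0 255;-.0019 .0002 0 0 0 0 255;-.0019 .0003 0 0 0 0 255;-.0019 .0002 0 0 0 0 255;-.0019 .0002 0 0 0 0 255;-.0019 .0002 0 0 0 0 255;-.0019 .0003 0 0 0 0 255;-.0019 .0002 0 0 0 0 255;-.0019 .0002 0 0 0 0 255;0 0 0 0 0 0 255")

```text
time_s: 17.2
ee_pos: [0.4735, -0.227, 0.0793]
eef_rot: [3.139, 0.001, 1.447]
force: [-2.4, 2.5, 12.9]
grip_width: 0.0002
grip_force: 6.9
```

Request:
carry_out(motion="0 0 .006 0 0 0 255;0 0 .006 0 0 0 255;.0063 -.0008 0 0 0 0 255;.0063 -.0008 0 0 0 0 255;.0063 -.0007 0 0 0 0 255;0 0 -.006 0 0 0 255;0 0 -.003 0 0 0 255;0 0 -.002 0 0 0 255;0 0 -.001 0 0 0 255;0 0 0 0 0 0 255;0 0 0 0 0 0 255")

```text
time_s: 18.12
ee_pos: [0.4928, -0.2292, 0.0786]
eef_rot: [3.139, 0.0, 1.447]
force: [3.7, 1.8, 7.9]
grip_width: 0.0002
grip_force: 4.2
```

Second stroke a little short at 17 mm. After it I lift, back off to the front and read the wheel.

Request:
carry_out(motion="-.0019 .0002 0 0 0 0 255;-.0019 .0002 0 0 0 0 255;-.0019 .0002 0 0 0 0 255;-.0019 .0003 0 0 0 0 255;-.0019 .0002 0 0 0 0 255;-.0019 .0002 0 0 0 0 255;-.0019 .0002 0 0 0 0 255;-.0019 .0003 0 0 0 0 255;-.0018 .0002 0 0 0 0 255;0 0 0 0 0 0 255;0 0 .01 0 0 0 255;0 0 .02 0 0 0 255;0 0 .025 0 0 0 255;-.016 .006 0 0 0 0 255;-.016 .007 0 0 0 0 255;-.016 .007 0 0 0 0 255;-.016 .006 0 0 0 0 255;-.016 .006 0 0 0 0 255;0 0 0 0 0 0 255;0 0 0 0 0 0 255")

```text
time_s: 19.78
ee_pos: [0.3948, -0.1952, 0.1331]
eef_rot: [3.141, 0.0, 1.447]
force: [-0.5, 0.3, 0.6]
grip_width: 0.0001
grip_force: 0.0
```

```bash
cat > lk.py <<'E'
from h import *
import sys
n=sys.argv[1]
c=ctrl.camera('wrist');save(n,c['pixels']);o=ctrl.get_obs();print(o['ee_pos'],o['force'])
K=c['K'];Rm=rot(c['attitude'])
def pr(x,y,z):
    q=Rm.T@(np.r_[C+x*X+y*Y,z]-c['position']);return K[0,2]-q[0]/q[2]*K[0,0],K[1,2]+q[1]/q[2]*K[1,1]
q=np.array([pr(x,y,z) for x in(-.03,.02) for y in (-.059,-.088) for z in (.06,.08)])
u0,v0=q.min(0).astype(int);u1,v1=q.max(0).astype(int);print(u0,v0,u1,v1)
wheel(c,(u0,v0,u1,v1))
k=c['pixels'][v0-15:v1+25,u0-15:u1+15];f=700/k.shape[1];save(n+'c',cv2.resize(k,None,fx=f,fy=f,interpolation=2))
E
python3 lk.py w7
```

```text
[ 0.39521823 -0.19537736  0.13310565] [ 0.51907972 -0.10989036 -0.46230481]
392 253 475 302
[412.9 260.6] [  36   38 1131] angle 41.3 y -0.0603
[394.6 274.9] [ 24  52 722] angle 72.2 y -0.0759
[464.4 280.8] [  72   79 2524] angle -32.6 y -0.0742
[411.1 281.2] [  72   59 1994] angle 41.6 y -0.0756
[439.  285.9] [  81   46 1274] angle 5.4 y -0.0760
[403.  298.2] [  91   27 2171] angle 52.2 y -0.0904
[462.1 298.4] [ 100   26 1740] angle -32.1 y -0.0874
[444.5 301.1] [13  4 47] angle -3.7 y -0.0873
```

View pics/w7c.png

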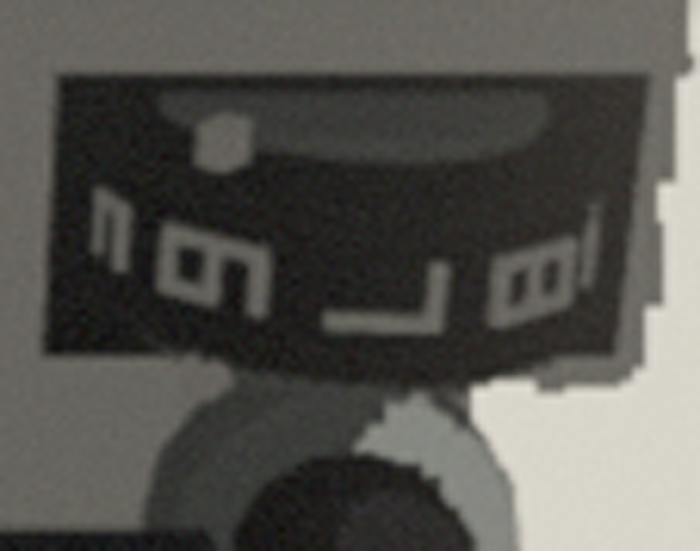

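6 is now near the index: it reads 41.6° and the pointer itself reads 41.3° in the same view. The pointer is at (222,142) and the 6 at (215,265) in the crop. A view from nearer the pointers' 45° line will remove the parallax.

Request:
carry_out(motion="-.02 .002 0 0 0 0 255;-.02 .003 0 0 0 0 255;-.02 .002 0 0 0 0 255;-.02 .003 0 0 0 0 255;-.02 .002 0 0 0 0 255;0 0 0 0 0 0 255;0 0 0 0 0 0 255")

```text
time_s: 20.42
ee_pos: [0.2952, -0.1836, 0.1333]
eef_rot: [3.141, 0.0, 1.446]
force: [0.8, 0.3, -0.3]
grip_width: 0.0005
grip_force: 0.0
```

```bash
python3 lk.py w8; python3 - <<'E'
from h import *
c=ctrl.camera('wrist');p=np.array(c['position']);x,y,z=sh(p);print('cam',x,y,z,np.degrees(np.arctan2(-x,z-.05)))
E
```

```text
[ 0.29561389 -0.18362533  0.13322811] [ 0.20134743 -0.09146989 -0.1651237 ]
526 251 624 300
[543.1 254.5] [ 36  23 561] angle 59.1 y -0.0591
[531.2 273.4] [  45   60 1765] angle 71.0 y -0.0755
[553.9 280. ] [ 100   67 3943] angle 41.4 y -0.0757
[586.  284.5] [  95   53 2187] angle 5.0 y -0.0761
cam -0.19009763126349574 0.02085517563086777 0.31264602412575027 35.89622335342859
```

View pics/w8c.png

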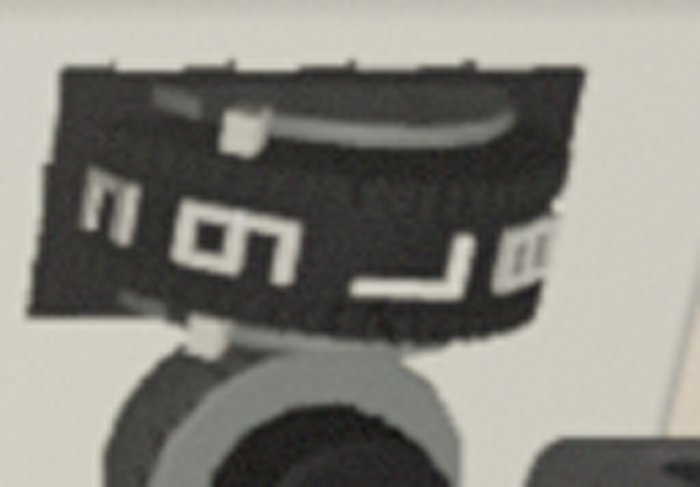

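Both pointers are visible at crop (244,132) and (208,337), with the 6 centred at (236,242), slightly behind the line joining them. I'll compute the remaining angle.

```bash
python3 - <<'E'
from h import *
c=ctrl.camera('wrist')
g=cv2.cvtColor(c['pixels'],cv2.COLOR_RGB2GRAY)
def cen(u,v,h,th):
    k=cv2.resize(g[v-h:v+h,u-h:u+h],None,fx=4,fy=4,interpolation=2);n,l,s,ce=cv2.connectedComponentsWithStats((k>th).astype(np.uint8))
    i=l[h*4,h*4];return u-h+(s[i,0]+s[i,2]/2)/4-.375,v-h+(s[i,1]+s[i,3]/2)/4-.375,s[i,2:]
x,y,z=sh(cloud(c))
for u,v in [(556,260),(549,297)]:
    for th in (130,150,165): print(th,cen(u,v,9,th))
    print('xyz',x[v-1:v+2,u-1:u+2].mean(),y[v,u],z[v-1:v+2,u-1:u+2].mean())
for p in [(555.6,260.1),(549,297.6),(554,280.1)]: print([np.round(rim(c,*p,r),4) for r in (.028,.029,.03,.031)])
E
```

```text
130 (np.float64(555.125), np.float64(260.625), array([ 36,  32, 911], dtype=int32))
150 (np.float64(554.75), np.float64(260.75), array([ 31,  29, 741], dtype=int32))
165 (np.float64(554.5), np.float64(260.75), array([ 27,  27, 616], dtype=int32))
xyz -0.019658864286388477 -0.06054058284900902 0.07122598871387661
130 (np.float64(546.125), np.float64(297.875), array([  52,   32, 1189], dtype=int32))
150 (np.float64(545.75), np.float64(297.75), array([  49,   29, 1026], dtype=int32))
165 (np.float64(545.375), np.float64(297.875), array([ 46,  28, 896], dtype=int32))
xyz -0.039074033986814555 -0.08842360232270727 0.09843170389539611
[array([43.51  , -0.0614]), array([43.2206, -0.0611]), array([42.9507, -0.0608]), array([42.6983, -0.0605])]
[array([43.3056, -0.0897]), array([43.0241, -0.0893]), array([42.7615, -0.0889]), array([42.516 , -0.0886])]
[array([41.1173, -0.076 ]), array([40.9195, -0.0756]), array([40.7349, -0.0753]), array([40.5622, -0.075 ])]
```

The 6 is about 2° (1 mm of rim) short of the pointer line. One small touch-up stroke will fix it.

Request:
carry_out(motion=".0187 -.0044 0 0 0 0 255;.0187 -.0044 0 0 0 0 255;.0187 -.0044 0 0 0 0 255;.0187 -.0044 0 0 0 0 255;.0187 -.0044 0 0 0 0 255;.0187 -.0044 0 0 0 0 255;.0187 -.0045 0 0 0 0 255;.0187 -.0045 0 0 0 0 255;.0187 -.0045 0 0 0 0 255;.0187 -.0044 0 0 0 0 255;0 0 -.015 0 0 0 255;0 0 -.015 0 0 0 255;0 0 -.01 0 0 0 255;0 0 -.006 0 0 0 255;0 0 -.004 0 0 0 255;0 0 -.002 0 0 0 255;0 0 -.001 0 0 0 255;0 0 0 0 0 0 255;0 0 0 0 0 0 255")

```text
time_s: 22.15
ee_pos: [0.4821, -0.2275, 0.0805]
eef_rot: [3.141, 0.0, 1.447]
force: [0.4, -0.7, 0.5]
grip_width: 0.0003
grip_force: 0.0
```

Request:
carry_out(motion="0 0 -.001 0 0 0 255;0 0 -.0008 0 0 0 255;0 0 -.0005 0 0 0 255;0 0 0 0 0 0 255;-.0005 0 0 0 0 0 255;-.0005 .0001 0 0 0 0 255;-.0004 .0001 0 0 0 0 255;0 0 0 0 0 0 255;0 0 0 0 0 0 255")

```text
time_s: 22.9
ee_pos: [0.4821, -0.2277, 0.08]
eef_rot: [3.137, 0.001, 1.447]
force: [0.7, 3.0, 16.3]
grip_width: 0.0006
grip_force: 8.5
```

Request:
carry_out(motion="0 0 .01 0 0 0 255;0 0 .02 0 0 0 255;0 0 .023 0 0 0 255;-.0187 .0044 0 0 0 0 255;-.0187 .0044 0 0 0 0 255;-.0187 .0044 0 0 0 0 255;-.0187 .0044 0 0 0 0 255;-.0187 .0044 0 0 0 0 255;-.0187 .0044 0 0 0 0 255;-.0187 .0044 0 0 0 0 255;-.0187 .0044 0 0 0 0 255;-.0187 .0044 0 0 0 0 255;-.0187 .0044 0 0 0 0 255;0 0 0 0 0 0 255;0 0 0 0 0 0 255")

```text
time_s: 24.15
ee_pos: [0.2934, -0.1834, 0.1313]
eef_rot: [3.14, 0.001, 1.446]
force: [0.6, 0.4, 0.0]
grip_width: 0.0003
grip_force: 0.0
```

```bash
python3 lk.py w9; python3 - <<'E'
from h import *
c=ctrl.camera('wrist')
g=cv2.cvtColor(c['pixels'],cv2.COLOR_RGB2GRAY)
k=cv2.resize(g[250:292,535:572],None,fx=4,fy=4,interpolation=2);n,l,s,ce=cv2.connectedComponentsWithStats((k>130).astype(np.uint8))
for i in range(1,n):
    if s[i,4]>300:
        p=535+(s[i,0]+s[i,2]/2)/4-.375,250+(s[i,1]+s[i,3]/2)/4-.375;print(p,s[i,2:],rim(c,*p))
E
```

```text
[ 0.29390501 -0.18357361  0.13122461] [ 0.21919147 -0.28716368 -0.3913514 ]
530 252 629 301
[546.9 255.1] [ 38  22 561] angle 59.6 y -0.0591
[535.  274.2] [  43   59 1712] angle 71.2 y -0.0756
[590.6 285.5] [  98   53 2231] angle 4.9 y -0.0761
(np.float64(559.375), np.float64(261.0)) [ 38  33 937] (np.float64(43.378036904727516), np.float64(-0.061254435767601124))
(np.float64(537.0), np.float64(275.375)) [ 19  44 556] (np.float64(67.17490587787535), np.float64(-0.07571891218661184))
(np.float64(557.5), np.float64(280.875)) [  95   62 2857] (np.float64(41.4475099830504), np.float64(-0.07563442745530773))
```

The wheel did not move (7 reads 4.9° against 5.0° before): arm flex absorbed the stroke. I'll repeat it with 2.4 mm, then read again.

Request:
carry_out(motion=".0189 -.0044 0 0 0 0 255;.0189 -.0044 0 0 0 0 255;.0189 -.0044 0 0 0 0 255;.0189 -.0044 0 0 0 0 255;.0189 -.0044 0 0 0 0 255;.0189 -.0044 0 0 0 0 255;.0189 -.0045 0 0 0 0 255;.0189 -.0045 0 0 0 0 255;.0189 -.0045 0 0 0 0 255;.0189 -.0044 0 0 0 0 255;0 0 -.015 0 0 0 255;0 0 -.015 0 0 0 255;0 0 -.01 0 0 0 255;0 0 -.006 0 0 0 255;0 0 -.003 0 0 0 255;0 0 -.0015 0 0 0 255;0 0 0 0 0 0 255;0 0 0 0 0 0 255")

```text
time_s: 25.75
ee_pos: [0.4827, -0.2277, 0.0807]
eef_rot: [3.141, 0.0, 1.447]
force: [0.2, -0.3, 0.9]
grip_width: 0.0003
grip_force: 0.0
```

Request:
carry_out(motion="0 0 -.001 0 0 0 255;0 0 -.0005 0 0 0 255;0 0 0 0 0 0 255;-.0006 .0001 0 0 0 0 255;-.0006 .0001 0 0 0 0 255;-.0006 .0001 0 0 0 0 255;-.0006 0 0 0 0 0 255;0 0 0 0 0 0 255;0 0 0 0 0 0 255")

```text
time_s: 26.5
ee_pos: [0.481, -0.2276, 0.0801]
eef_rot: [3.139, 0.001, 1.447]
force: [0.5, 1.1, 9.5]
grip_width: 0.0009
grip_force: 4.7
```

Request:
carry_out(motion="0 0 .01 0 0 0 255;0 0 .02 0 0 0 255;0 0 .023 0 0 0 255;-.0187 .0044 0 0 0 0 255;-.0187 .0044 0 0 0 0 255;-.0187 .0044 0 0 0 0 255;-.0187 .0044 0 0 0 0 255;-.0187 .0044 0 0 0 0 255;-.0187 .0044 0 0 0 0 255;-.0187 .0044 0 0 0 0 255;-.0187 .0044 0 0 0 0 255;-.0187 .0044 0 0 0 0 255;-.0187 .0044 0 0 0 0 255;0 0 0 0 0 0 255;0 0 0 0 0 0 255")

```text
time_s: 27.75
ee_pos: [0.2931, -0.1835, 0.1325]
eef_rot: [3.14, 0.001, 1.447]
force: [0.2, 0.3, 0.6]
grip_width: 0.0007
grip_force: 0.0
```

```bash
python3 lk.py w10; python3 - <<'E'
from h import *
c=ctrl.camera('wrist')
g=cv2.cvtColor(c['pixels'],cv2.COLOR_RGB2GRAY)
k=cv2.resize(g[250:292,530:572],None,fx=4,fy=4,interpolation=2);n,l,s,ce=cv2.connectedComponentsWithStats((k>130).astype(np.uint8))
for i in range(1,n):
    if s[i,4]>300:
        p=530+(s[i,0]+s[i,2]/2)/4-.375,250+(s[i,1]+s[i,3]/2)/4-.375;print(p,s[i,2:],rim(c,*p))
x,y,z=sh(cloud(c));m=(np.hypot(x,y+.114)<.010)&(z>.06)&(z<.1)&(c['range_z']>.05);print('button z',m.sum(),np.median(z[m]))
E
```

```text
[ 0.29354861 -0.18359322  0.13236527] [ 0.14480446 -0.2618948   0.48358952]
530 251 628 300
[546.8 254.8] [ 39  23 578] angle 59.0 y -0.0593
[533.9 273.1] [  34   56 1083] angle 72.3 y -0.0755
[554.6 279.5] [ 100   67 3927] angle 44.8 y -0.0757
[587.1 284.6] [  96   52 2241] angle 8.2 y -0.0761
(np.float64(558.625), np.float64(260.25)) [ 38  33 938] (np.float64(43.602680419828786), np.float64(-0.06120432117761107))
(np.float64(534.5), np.float64(274.125)) [ 17  44 500] (np.float64(70.26650350867597), np.float64(-0.07584551770269174))
(np.float64(554.125), np.float64(279.625)) [  92   62 2770] (np.float64(44.662188269457154), np.float64(-0.07569561205075007))
button z 545 0.07734873928305203
```

6 now stands about 1° from the pointer line, which is squarely at the index. The button top is at z ≈ 0.077. Next I move above it and check the housing height.

```bash
python3 - <<'E'
from h import *
c=ctrl.camera('wrist');x,y,z=sh(cloud(c));r=np.hypot(x,y+.114);v=(c['range_z']>.05)&(z>.03)&(z<.1)
for a in range(0,26,2):
    m=v&(r>=a/1e3)&(r<(a+2)/1e3)
    if m.sum(): print(a,m.sum(),np.median(z[m]).round(4),np.percentile(z[m],[10,90]).round(4))
E
```

```text
0 23 0.077 [0.0763 0.0781]
2 58 0.0772 [0.0766 0.078 ]
4 117 0.0773 [0.0764 0.0781]
6 144 0.0773 [0.0766 0.078 ]
8 203 0.0773 [0.0765 0.0782]
10 252 0.0771 [0.076 0.078]
12 435 0.0746 [0.0678 0.0772]
14 344 0.0682 [0.0666 0.0751]
16 249 0.0673 [0.0666 0.068 ]
18 307 0.0673 [0.0665 0.0681]
20 472 0.0656 [0.0559 0.0676]
22 404 0.0606 [0.055  0.0675]
24 212 0.0556 [0.0544 0.0732]
```

Request:
carry_out(motion=".0184 -.0082 0 0 0 0 255;.0184 -.0082 0 0 0 0 255;.0184 -.0082 0 0 0 0 255;.0184 -.0082 0 0 0 0 255;.0184 -.0083 0 0 0 0 255;.0184 -.0083 0 0 0 0 255;.0184 -.0083 0 0 0 0 255;.0184 -.0083 0 0 0 0 255;.0186 -.0083 0 0 0 0 255;.0186 -.0083 0 0 0 0 255;0 0 -.015 0 0 0 255;0 0 -.015 0 0 0 255;0 0 -.01 0 0 0 255;0 0 -.003 0 0 0 255;0 0 0 0 0 0 255;0 0 0 0 0 0 255")

```text
time_s: 29.23
ee_pos: [0.4777, -0.2659, 0.0891]
eef_rot: [3.141, 0.0, 1.447]
force: [1.3, 1.4, -0.3]
grip_width: 0.0003
grip_force: 0.0
```

Request:
carry_out(motion="0 0 -.006 0 0 0 255;0 0 -.004 0 0 0 255;0 0 -.002 0 0 0 255;0 0 -.002 0 0 0 255;0 0 -.002 0 0 0 255;0 0 -.001 0 0 0 255;0 0 -.001 0 0 0 255;0 0 -.0005 0 0 0 255;0 0 0 0 0 0 255;0 0 0 0 0 0 255")

```text
time_s: 30.07
ee_pos: [0.4775, -0.2659, 0.0711]
eef_rot: [3.141, 0.0, 1.447]
force: [-5.3, 2.9, 13.1]
grip_width: 0.0005
grip_force: 6.6
```

Request:
carry_out(motion="0 0 -.0005 0 0 0 255;0 0 -.0005 0 0 0 255;0 0 0 0 0 0 255;0 0 0 0 0 0 255")

```text
time_s: 30.4
ee_pos: [0.4776, -0.2659, 0.0709]
eef_rot: [3.141, 0.001, 1.447]
force: [-8.8, 4.3, 22.8]
grip_width: 0.0002
grip_force: 11.3
```

It hit the end stop: 23 N with only 0.2 mm more travel. Now I release, retreat to the front and verify everything.

Request:
carry_out(motion="0 0 .004 0 0 0 255;0 0 .006 0 0 0 255;0 0 .015 0 0 0 255;0 0 .02 0 0 0 255;0 0 .018 0 0 0 255;-.0185 .0082 0 0 0 0 255;-.0185 .0082 0 0 0 0 255;-.0185 .0082 0 0 0 0 255;-.0185 .0082 0 0 0 0 255;-.0185 .0082 0 0 0 0 255;-.0185 .0082 0 0 0 0 255;-.0185 .0082 0 0 0 0 255;-.0185 .0082 0 0 0 0 255;-.0185 .0082 0 0 0 0 255;-.0185 .0082 0 0 0 0 255;0 0 0 0 0 0 255;0 0 0 0 0 0 255;0 0 0 0 0 0 255")

```text
time_s: 31.9
ee_pos: [0.293, -0.1842, 0.1325]
eef_rot: [3.141, 0.0, 1.447]
force: [0.6, 0.1, -0.8]
grip_width: 0.0007
grip_force: 0.0
```

```bash
python3 lk.py w11; python3 - <<'E'
from h import *
c=ctrl.camera('wrist');t=ctrl.camera('top');s=ctrl.camera('scene')
x,y,z=sh(cloud(c));m=(np.hypot(x,y+.114)<.010)&(z>.06)&(z<.1)&(c['range_z']>.05);print('button z',np.median(z[m]))
x,y,z=sh(cloud(t));m=(abs(x)<.02)&(abs(y-.085)<.02)&(z>.11)&(z<.14);print('bulb',x[m].mean(),y[m].mean(),m.sum())
a=cv2.resize(t['pixels'][180:310,180:500],(780,317),interpolation=2);b=cv2.resize(c['pixels'][200:320,480:640],(373,280),interpolation=2);d=cv2.resize(s['pixels'][180:320,220:424],(407,280),interpolation=2)
save('fin',np.vstack([a,np.hstack([b,d])]))
E
```

```text
[ 0.29302103 -0.18417179  0.1323372 ] [-0.4192958  -0.59216255  0.163501  ]
530 251 629 300
[546.8 253.9] [ 37  22 549] angle 59.4 y -0.0592
[533.9 272.5] [  34   55 1088] angle 72.7 y -0.0756
[554.9 278.8] [ 100   67 3925] angle 44.8 y -0.0756
[587.4 283.9] [  98   52 2242] angle 8.3 y -0.0761
button z 0.07724793223321554
bulb -0.0007789863417210721 0.08511705402535548 40
```

View pics/fin.png

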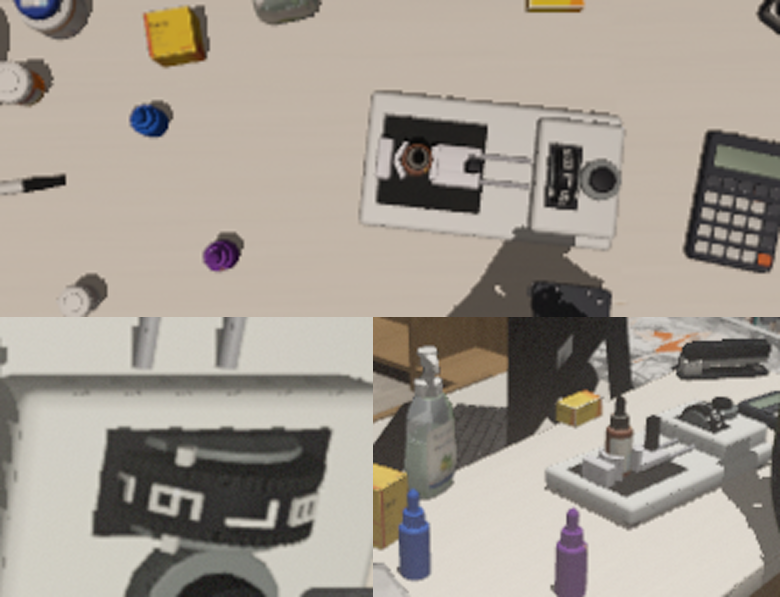

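The final views show the bottle upright and clamped at (418,157), 6 between the two pointers at (175,500), the button back up, and the neighbouring items in place.

```bash
python3 -c "
from station import ctrl
print(ctrl.hand_in())"
```

```text
the job is handed in; nothing more can be done
None
```

Job handed in at about 32 s: the brown bottle is upright and clamped, 6 is within about 1° of the index pointers, and the start button was then pressed to its stop and came back up.

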